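# Snap the chuck-key hook clip onto the sprung rail and slide it against its stop collar

### The job

Pick up the yellow hook clip and push it straight down over the aluminium rail, a few centimetres short of the collar on the collar's red-faced side and with the hook pointing away from the robot, until its sprung arms snap past the tube and it sits fully home; the rail gives on its springs as you push, and must not be forced near the bottom of its travel. Then slide the clip along the rail until it bears firmly against the collar's red face without shifting the collar, and let go of it there. Leave everything else alone.

Things in the scene. Friction and masses are not known exactly. Their poses are not given: they have to be found in the camera images.
- clip_tab (a point): Centre of the grip tab of the yellow plastic hook clip (90 g or so): tab 18 mm along x, 20 mm along y, 46 mm tall; this point is 23 mm below its top, 24 mm above the clip body (44 x 26 mm), 72.5 mm above the table. Clip axes: z up, y along the tube it embraces (26 mm long), x the way its hook points. It starts upright on its arms. Best pinched with the fingers closing along y.
- clip_seat (a point): Point of the clip 50 mm below clip_tab: on the rail's axis once the clip is home. Two springy arms hang either side in x, flared feet to 22.5 mm below it. Lips meet the tube with it 17 mm above the rail's axis; the push builds to 12-21 N over 15-28 mm of rail sinking, then drops sharply as the clip snaps and is drawn home. Home, it drags with 2-8 N when slid.
- hook_tip (a point): Tip of the clip's steel hook: 51 mm along the clip's +x and 27 mm above clip_seat; its round end reaches 4 mm farther. It must end on the side of the rail away from the robot.
- rail: Round aluminium rail, 24 mm diameter, 354 mm long, on two green spring-loaded posts 160 mm either side of its middle. Origin: middle of its axis, 115 mm above the table at rest; y along the rail (to the robot's left), x level, away from the robot. Pressed, it sinks level: from 2.5 N on, 1.5 mm per N, with a hard stop at 36 mm; it must never sink more than 33 mm. It rises again by itself.
- collar: Steel stop collar on the rail, 40 mm diameter, 18 mm long, one face red. Origin: on the rail's axis in the plane of the red face, which looks along the rail's -y (robot's right); the collar extends 18 mm along +y. Axes as the rail's. Held only by friction: a push over about 14 N along the rail shifts it. The clip bears on the red face with clip_seat 13 mm from this origin towards -y.
- stand: Fixed green stand of the rail: base plate 60 mm by 360 mm, 12 mm thick, posts 56 mm tall. Origin: centre of its underside, below the rail's middle; same yaw as the rail.
- chuck_key: Bystander, to be left alone: steel drill chuck key, T-shaped, lying, 90 mm long. Origin: centre of its underside.
- screwdriver: Bystander, to be left alone: screwdriver with a red handle, lying. Origin: centre of its underside.
- chip_brush: Bystander, to be left alone: brush with a light wooden handle, lying. Origin: centre of its underside.
- oil_bottle: Bystander, to be left alone: amber oil bottle, 60 mm across, 170 mm tall. Origin: centre of its underside.
- bearing_ring: Bystander, to be left alone: steel bearing ring, 70 mm across, 28 mm tall. Origin: centre of its underside.
- billet: Bystander, to be left alone: aluminium round billet, 48 mm across, 45 mm tall. Origin: centre of its underside.
- drill_sleeve: Bystander, to be left alone: dark tapered drill sleeve standing upright, 34 mm across at the foot, 75 mm tall. Origin: centre of its underside.
- swarf_cup: Bystander, to be left alone: black plastic cup, 84 mm across, 80 mm tall. Origin: centre of its underside.
Things that resemble listed ones, but are neither listed nor needed, are in the scene too. Of the things like the part that bears clip_tab, leave any that is orange or turquoise; of the rest the larger one is meant.

How it is judged:
By the outcome, as a careful person would: the job done as asked, in the order asked, and still so for the second after the job is handed in, with the robot touching nothing.
It also fails if it takes over 64 s, if anything falls off the work surface, if the arm or the gripper's body presses on something with over 40 N, if the wrist force passes 120 N, or if a joint passes its speed limit or range.

### The arm

A 6-joint arm with a two-finger parallel gripper is mounted at the origin on the work surface. World frame = base frame: x ahead of the robot, y to its left, z up, the work surface at z = 0. Lengths are in m, angles in rad, forces in N, time in s.
With the tool pointing down it reaches from about 0.275 to 0.85 m from the base axis. Payload 5.2 kg.
Tool frame: the origin (TCP) lies midway between the tips of the shut fingers; the grasp point (between the pads) lies 19 mm behind it; z points along the fingers, y is the direction in which the jaws open and shut (so a half turn about z gives the same grasp; the last joint's range is limited). The gripper opens to 85 mm and grips with 20 to 120 N. Pads are 22 mm wide; open, the fingers measure 114 mm over their backs; the gripper's body (76 mm by 85 mm) begins 54 mm behind the grasp point. The pads swing forward as they close: fully open they stand 13 mm farther back than shut.
Start: joints at [-1.504, 0.259, 1.535, -0, 1.348, -0.203], TCP at [0.147, -0.53, 0.231] pointing down, gripper open.
Joint ranges: [-3.14, 3.14], [-0.91, 2.08], [0.19, 2.58], [-1.22, 4.36], [0.22, 2.71], [-3.12, 3.12]. Speed limits (rad/s): [2.57, 2.57, 3.14, 3.14, 3.14, 3.14].

### API

Orientations are given as a 3x3 rotation matrix whose columns are the frame's x, y, z axes.
In Python, from plant import ctrl gives the robot as it stands.
- The arm moves only by the tool apply_moves, never from a script. Its argument "increments" is a list of rows, each a list of 7 numbers: the shift along the tool's x, y, z in m, then the turn, a rotation vector about the tool's x, y, z in rad, then the opening, from -1 (shut) to 1 (fully open), so that 0 is half open. A call has 1 to 12 rows; each row is the pose to reach, as a shift and turn from the pose measured when the call began, along the tool's axes at that moment; what a row does not reach only later rows make up. A row lasts 1/8 s, in which the tool goes at most 62.5 mm and 10.7 degrees, less where a joint would pass 70% of its speed; a pose out of reach is approached as far as the arm can. A call with a gripper value outside its range is refused whole. The fingers move at their own pace and stop on an object; "grip_force" is the grip in N (left out, the last holds). Time passes only in rows, so rows that repeat a pose let the fingers close. It gives the time, the measured TCP pose, the force and the opening at its end, in the units of the state.
- ctrl.observe(): the state, without advancing time (a new reading comes with each control period).
- ctrl.get_image(name): name is "scene" or "side" or "wrist"; returns (picture, depth): 420x560x3 uint8, red, green, blue; 420x560 float32, m along the optical axis (not along the pixel's ray), 0 where there is no reading.
- ctrl.camera_model(name): a dict with "intrinsics" (3x3 intrinsics, pixels), "xyz" and "orientation" of the camera in the world. Camera axes: x right, y up, looking along -z (the intrinsics and any distortion apply to the point x, -y, -z); pixel columns grow to the right and rows downward; lengths in m; the calibration is good to about 2 mm. A picture is of the moment at which its call begins: read the wrist's pose just before it. camera_model takes no time and is no camera call; for the wrist camera it gives the pose at the moment of the call.
- ctrl.close_job(): hands the job in, once; it reports no verdict.
The state is a dict: "time_s": time; "joint_pos": joint angles; "joint_vel": joint speeds; "joint_efforts": joint torques, N m; "ee_pos": TCP position; "tool_rot": TCP orientation; "wrist_force": force on the tool from outside, world axes, zero at the start; "ft_torque": the same for the moment, N m; "finger_gap": finger opening in m.
Only numpy, scipy, OpenCV 4.12 (cv2) and the standard library are available. Lean on these libraries where they do the work, as an engineer would, in place of code of your own. Each camera call takes 0.05 s, during which the arm holds its last target.

## Working session

There is one attempt and no reset: what is moved stays moved. The work goes in short steps, Python scripts to look and compute and a tool call to move; the robot and the scene stay as the last step left them, time stands still between calls to the robot, and variables do not carry over. Pictures are saved under pics/ and viewed, and the job is handed in when it is done.

Besides the shell and the picture viewer there is one more tool, called after "Emit:" as name(argument=value, ...) on one line, values as JSON. apply_moves: Moves the arm, as the interface text tells. Its arguments: {"type":"object","properties":{"increments":{"type":"array"},"grip_force":{"type":"number"}},"required":["increments"]}

```bash
ls; mkdir -p pics; cat > h.py <<'E'
import numpy as np, cv2
from plant import ctrl
def grab(n,tag):
    m=ctrl.camera_model(n); p,d=ctrl.get_image(n)
    cv2.imwrite(f'pics/{tag}.png',p[:,:,::-1]); np.savez(f'pics/{tag}.npz',p=p,d=d,K=m['intrinsics'],t=m['xyz'],R=m['orientation'])
    return m
def load(tag): return np.load(f'pics/{tag}.npz')
def pts(f,u,v,dep=None):
    K=f['K'];u=np.asarray(u,float);v=np.asarray(v,float)
    if dep is None: dep=f['d'][v.astype(int),u.astype(int)]
    c=np.stack([(u-K[0,2])/K[0,0]*dep,-(v-K[1,2])/K[1,1]*dep,-dep],-1)
    return c@f['R'].T+f['t']
def onplane(f,u,v,z):
    a=pts(f,u,v,np.ones(np.shape(u)));r=a-f['t']
    return f['t']+r*((z-f['t'][2])/r[...,2])[...,None]
E
python3 - <<'E'
from h import *
for n in ['scene','side','wrist']:
    m=grab(n,n+'0'); print(n,m)
print(ctrl.observe())
E
```

```text
pics
scene {'intrinsics': array([[543.35565322,   0.        , 276.26626036],
       [  0.        , 543.35565322, 203.73404024],
       [  0.        ,   0.        ,   1.        ]]), 'xyz': array([1.30762732, 0.51372777, 1.12130274]), 'orientation': array([[-0.57798071, -0.60257805,  0.55030718],
       [ 0.81604856, -0.42534366,  0.39134066],
       [-0.00174362,  0.67526474,  0.73757338]])}
side {'intrinsics': array([[518.38686324,   0.        , 283.9649122 ],
       [  0.        , 518.38686324, 209.98351677],
       [  0.        ,   0.        ,   1.        ]]), 'xyz': array([0.33470748, 0.7406589 , 1.06221227]), 'orientation': array([[-0.96746514,  0.19413379, -0.16224448],
       [-0.25300153, -0.74536793,  0.61677944],
       [-0.0011941 ,  0.63776071,  0.77023363]])}
wrist {'intrinsics': array([[343.71142165,   0.        , 276.39259312],
       [  0.        , 343.71142165, 211.09766571],
       [  0.        ,   0.        ,   1.        ]]), 'xyz': array([ 0.21518087, -0.51028218,  0.37276045]), 'orientation': array([[ 0.26634096,  0.92567331,  0.26868462],
       [-0.96387765,  0.
[... 171 characters left out ...]
23e-05,
        1.34800970e+00, -2.02802301e-01]), 'joint_vel': array([-0.00088673, -0.0010904 , -0.00351441,  0.00137548,  0.0001955 ,
       -0.00011433]), 'joint_efforts': array([ 2.53481849e-03, -4.46382666e+01, -2.90820622e+01, -1.94190729e-04,
        8.14679166e-03,  4.23019571e-06]), 'ee_pos': array([ 0.14656197, -0.52969337,  0.23065445]), 'tool_rot': array([[ 9.63833911e-01,  2.66503620e-01, -1.15419127e-04],
       [ 2.66503506e-01, -9.63832875e-01,  1.43882164e-03],
       [ 2.72206427e-04, -1.41754469e-03, -9.99998958e-01]]), 'wrist_force': array([0.19410812, 0.08659064, 0.02128757]), 'ft_torque': array([-0.00874697, -0.00321061,  0.01323348]), 'finger_gap': 0.08539274404509067}
```

View pics/scene0.png

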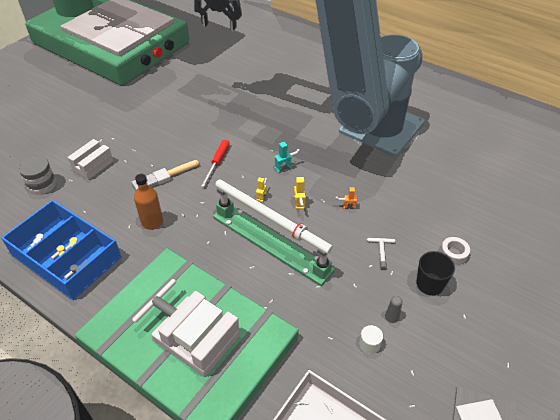

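View pics/side0.png

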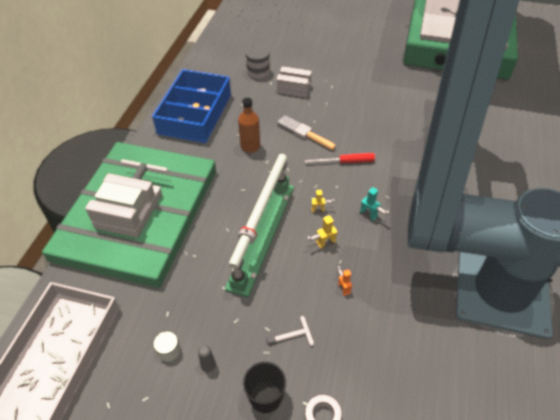

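View pics/wrist0.png

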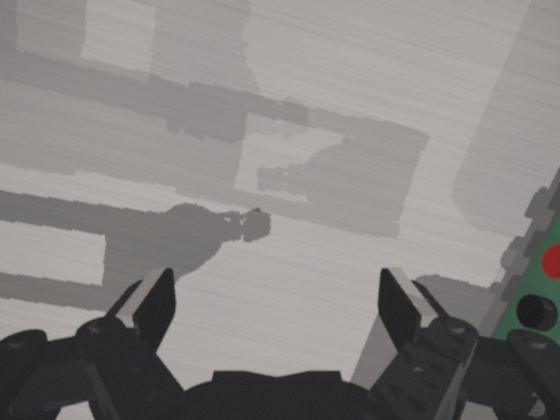

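Two yellow clips are visible. The larger one is at scene (300,193) / side (327,233), and the smaller at scene (262,188). The red face is at scene (300,231). I'll zoom in and measure.

```bash
python3 - <<'E'
from h import *
for t,(x,y) in {'scene0':(200,150),'side0':(215,150)}.items():
    f=load(t);c=f['p'][y:y+150,x:x+170,::-1];cv2.imwrite(f'pics/{t}z.png',cv2.resize(c,None,fx=4,fy=4,interpolation=cv2.INTER_CUBIC))
    hsv=cv2.cvtColor(f['p'],cv2.COLOR_RGB2HSV)
    m=cv2.inRange(hsv,(22,150,120),(35,255,255)); n,l,s,ce=cv2.connectedComponentsWithStats(m)
    for i in range(1,n):
        if s[i,4]>30:
            v,u=np.where(l==i);P=pts(f,u,v);print(t,s[i],P.min(0).round(4),P.max(0).round(4))
            top=P[:,2]>P[:,2].max()-0.012; print('  top',P[top].mean(0).round(4),P[top].min(0).round(4),P[top].max(0).round(4),top.sum())
E
```

```text
scene0 [294 177  12  32 210] [ 0.3545 -0.093  -0.0036] [1.3076 0.5137 1.1213]
  top [1.3076 0.5137 1.1213] [1.3076 0.5137 1.1213] [1.3076 0.5137 1.1213] 2
scene0 [256 178  10  23 133] [ 0.4589 -0.139  -0.0013] [ 0.4923 -0.1192  0.0725]
  top [ 0.4759 -0.1309  0.0687] [ 0.4692 -0.139   0.0616] [ 0.4847 -0.1239  0.0725] 24
side0 [312 198   6   7  33] [ 0.3347 -0.1363  0.0332] [0.4881 0.7407 1.0622]
  top [0.3347 0.7407 1.0622] [0.3347 0.7407 1.0622] [0.3347 0.7407 1.0622] 1
side0 [324 216   9   8  57] [ 0.4193 -0.0429  0.0867] [ 0.44   -0.0216  0.0994]
  top [ 0.4301 -0.0315  0.0942] [ 0.4193 -0.0429  0.0885] [ 0.44   -0.0216  0.0994] 56
side0 [331 226   6   8  34] [ 0.4071 -0.0527  0.0432] [ 0.4205 -0.0277  0.0723]
  top [ 0.42   -0.0309  0.068 ] [ 0.4193 -0.032   0.0646] [ 0.4205 -0.0291  0.0723] 4
side0 [318 228   9  11  58] [ 0.4286 -0.0348  0.0404] [ 0.4502 -0.0108  0.0631]
  top [ 0.4364 -0.0227  0.0543] [ 0.4286 -0.0334  0.0513] [ 0.4467 -0.0152  0.0631] 24
```

```bash
python3 - <<'E'
from h import *
a=cv2.imread('pics/scene0z.png');b=cv2.imread('pics/side0z.png');print(a.shape)
E
```

```text
(600, 680, 3)
```

View pics/scene0z.png

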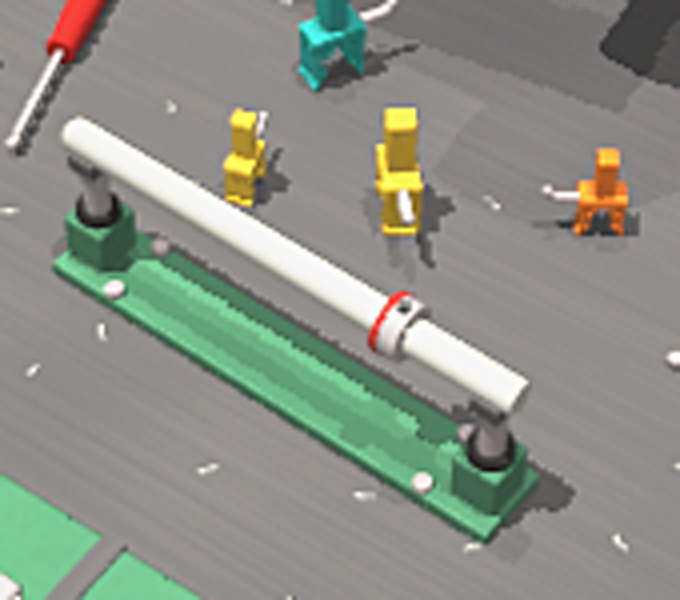

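View pics/side0z.png

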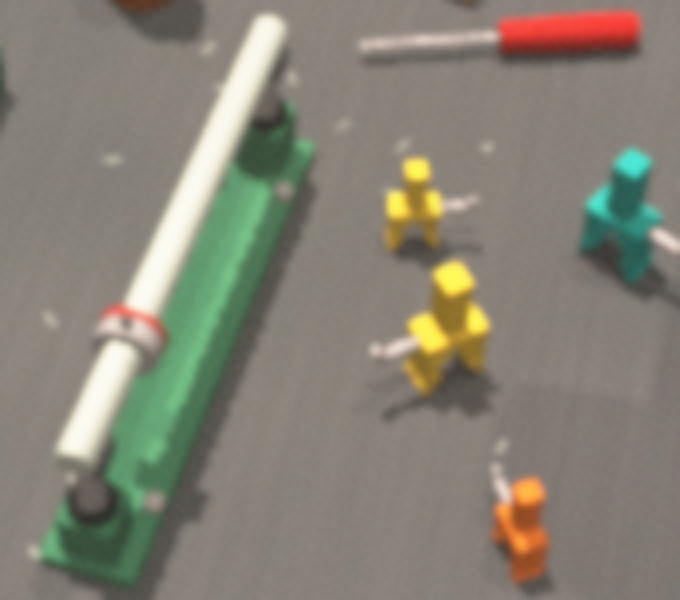

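The zoomed views show the big clip's hook pointing roughly +x (away from the robot), towards the rail. Next I'll get rough geometry for the rail and collar.

```bash
python3 - <<'E'
from h import *
for t in ['scene0','side0']:
    f=load(t); v,u=np.mgrid[0:420,0:560]; P=pts(f,u,v); hsv=cv2.cvtColor(f['p'],cv2.COLOR_RGB2HSV)
    ok=(f['d']>0)&(P[...,2]>.1)&(P[...,2]<.14)&(P[...,0]>.35)&(P[...,0]<.75)&(P[...,1]>-.25)&(P[...,1]<.3)
    ok&=(hsv[...,1]<60)&(hsv[...,2]>190)
    Q=P[ok]; 
    # fit cylinder r=.012 axis at level height .115
    from scipy.optimize import least_squares
    def res(p):
        d=np.array([-np.sin(p[0]),np.cos(p[0]),0]);w=Q-np.array([p[1],0,p[2]]);w=w-np.outer(w@d,d);return np.linalg.norm(w,axis=1)-.012
    r=least_squares(res,[0.1,.55,.115],loss='soft_l1',f_scale=.002)
    a=r.x[0];d=np.array([-np.sin(a),np.cos(a),0]);s=np.sort(Q@d);print(t,ok.sum(),r.x,s[[0,3,-4,-1]])
    n=np.array([np.cos(a),np.sin(a),0]); off=r.x[1]*np.cos(a)
    red=(f['d']>0)&((hsv[...,0]<8)|(hsv[...,0]>172))&(hsv[...,1]>110)&(P[...,2]>.09)&(P[...,2]<.15)&(P[...,0]>.35)&(P[...,0]<.75)&(abs(P[...,1])<.25)
    k=P[red]; k=k[abs(k@n-off)<.03]; sr=np.sort(k@d)
    print('red',len(sr),sr[:3],np.median(sr),sr[-3:])
    mid=(s[0]+s[-1])/2;print('mid',n*off+d*mid,'red pt',n*off+d*np.median(sr))
E
```

```text
scene0 1057 [-0.05404123  0.59346173  0.11501395] [-0.15553693 -0.15370738  0.19569872  0.19792477]
red 31 [0.09257626 0.10064659 0.10137822] 0.10296610692364133 [0.10644955 0.10647645 0.10662131]
mid [ 0.59287502 -0.01084602  0.        ] red pt [0.59729194 0.07080679 0.        ]
side0 963 [-0.04937654  0.59433836  0.11645197] [-0.15996928 -0.15868541  0.19239107  0.19400322]
red 16 [0.09450779 0.09602703 0.09705813] 0.09920030610779626 [0.1015308  0.10292637 0.10551573]
mid [ 0.59373041 -0.01230247  0.        ] red pt [0.59778669 0.0697807  0.        ]
```

```bash
cat >> h.py <<'E'
from scipy.spatial.transform import Rotation as Ro
def goal(xyz,yaw):
    "increment from the pose now to tool-down pose with tool x at yaw"
    s=ctrl.observe();R=s['tool_rot'];c,n=np.cos(yaw),np.sin(yaw)
    G=np.array([[c,n,0],[n,-c,0],[0,0,-1.]])
    print('shift',(R.T@(np.array(xyz)-s['ee_pos'])).round(4),'turn',Ro.from_matrix(R.T@G).as_rotvec().round(4),'t',s['time_s'],'F',s['wrist_force'].round(2),'gap',round(s['finger_gap'],4))
E
python3 -c "
from h import *
goal([.40,-.03,.30],0)"
```

```text
shift [ 0.3775 -0.4142 -0.0687] turn [-1.400e-03 -1.000e-04  2.698e-01] t 0.15 F [0.19 0.09 0.02] gap 0.0854
```

Emit:
apply_moves(increments=[[0.038, -0.041, -0.03, 0, 0, 0.027, 1], [0.076, -0.083, -0.069, 0, 0, 0.054, 1], [0.113, -0.124, -0.069, 0, 0, 0.081, 1], [0.151, -0.166, -0.069, 0, 0, 0.108, 1], [0.189, -0.207, -0.069, 0, 0, 0.135, 1], [0.227, -0.249, -0.069, 0, 0, 0.162, 1], [0.264, -0.29, -0.069, 0, 0, 0.189, 1], [0.302, -0.331, -0.069, 0, 0, 0.216, 1], [0.34, -0.373, -0.069, 0, 0, 0.243, 1], [0.3775, -0.414, -0.069, 0, 0, 0.27, 1], [0.3775, -0.414, -0.069, 0, 0, 0.27, 1], [0.3775, -0.414, -0.069, 0, 0, 0.27, 1]])

```text
time_s: 1.65
ee_pos: [0.3998, -0.0302, 0.3001]
tool_rot: [[1.0, 0.001, -0.001], [0.001, -1.0, 0.001], [-0.001, -0.001, -1.0]]
wrist_force: [-0.0, 0.6, -0.7]
finger_gap: 0.0852
```

```bash
python3 -c "
from h import *
s=ctrl.observe();print(s['ee_pos'],s['tool_rot'],s['time_s'])
grab('wrist','w1')"
```

```text
[ 0.39975978 -0.03016254  0.30006788] [[ 0.99999842  0.00144845 -0.00102888]
 [ 0.00144953 -0.9999984   0.0010488 ]
 [-0.00102736 -0.00105029 -0.99999892]] 1.65
```

View pics/w1.png

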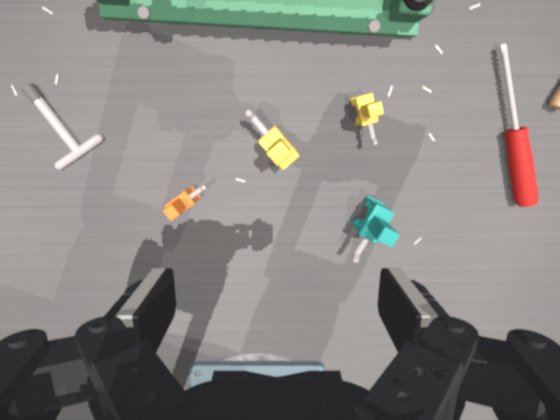

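The wrist view shows the big clip at about (272,145), with its hook pointing up-left to (251,115). That means +x and +y, with a sizeable yaw. I'll measure the tab top.

```bash
python3 - <<'E'
from h import *
f=load('w1');v,u=np.mgrid[0:420,0:560];P=pts(f,u,v);hsv=cv2.cvtColor(f['p'],cv2.COLOR_RGB2HSV)
m=cv2.inRange(hsv,(18,120,80),(38,255,255))>0
m[:,330:]=0
ok=m&(f['d']>0);print(ok.sum(),np.percentile(P[ok][:,2],[1,25,50,75,90,99]).round(4))
top=(ok&(P[...,2]>.088)).astype(np.uint8)
vv,uu=np.where(top);print(top.sum(),P[top>0].mean(0))
Q=onplane(f,uu,vv,.0955)[:,:2]
r=cv2.minAreaRect((Q*1e4).astype(np.float32));print('rect',r)
c=f['p'][85:195,220:330,::-1];cv2.imwrite('pics/w1z.png',cv2.resize(c,None,fx=5,fy=5,interpolation=cv2.INTER_CUBIC))
for q in [(251,115)]: print('hook',onplane(f,*map(np.array,map(float,q)),.0495))
body=ok&(P[...,2]<.075)&(P[...,2]>.03);print('body',P[body].mean(0))
E
```

```text
467 [0.0007 0.0469 0.0661 0.0766 0.0934 0.095 ]
98 [ 0.42847858 -0.03179053  0.09319267]
rect ((4304.93310546875, -316.4308166503906), (180.0117645263672, 198.75218200683594), 40.82986831665039)
hook [ 0.46681195 -0.00117714  0.0495    ]
body [0.40072877 0.02444098 0.05389413]
```

View pics/w1z.png

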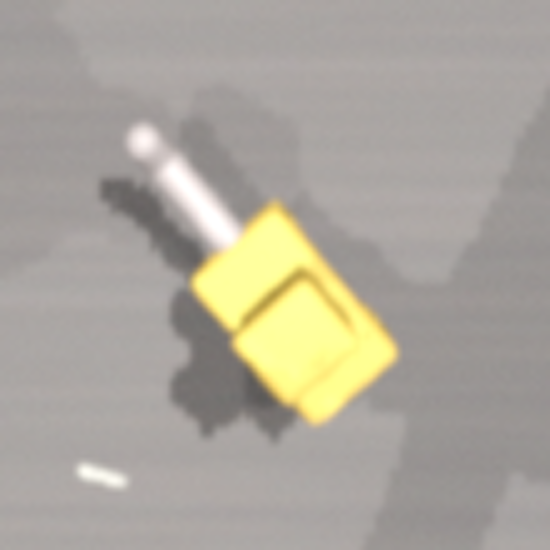

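```bash
python3 - <<'E'
from h import *
f=load('w1')
for n,q,z in [('orange hook',(212,183),.04),('orange',(185,200),.06),('small',(367,110),.06),('teal',(377,225),.07)]: print(n,onplane(f,np.array(float(q[0])),np.array(float(q[1])),z).round(3))
goal([.4305,-.0316,.135],.706)
E
```

```text
orange hook [0.389 0.047 0.04 ]
orange [0.373 0.076 0.06 ]
small [ 0.472 -0.126  0.06 ]
teal [ 0.346 -0.144  0.07 ]
shift [0.0309 0.0009 0.1651] turn [-1.300e-03  4.000e-04 -7.065e-01] t 1.7 F [-0.77  0.54  0.06] gap 0.0853
```

Emit:
apply_moves(increments=[[0.008, 0, 0.041, 0, 0, -0.17, 0], [0.016, 0, 0.083, 0, 0, -0.34, 0], [0.024, 0.001, 0.12, 0, 0, -0.51, 0], [0.031, 0.001, 0.15, -0.001, 0, -0.68, 0], [0.031, 0.001, 0.165, -0.001, 0, -0.7065, 0], [0.031, 0.001, 0.165, -0.001, 0, -0.7065, 0], [0.031, 0.001, 0.165, -0.001, 0, -0.7065, 0], [0.031, 0.001, 0.165, -0.001, 0, -0.7065, 0]])

```text
time_s: 2.7
ee_pos: [0.4311, -0.0324, 0.1361]
tool_rot: [[0.762, 0.648, 0.001], [0.648, -0.762, -0.001], [0.001, 0.001, -1.0]]
wrist_force: [-0.4, 0.3, 0.1]
finger_gap: 0.0426
```

```bash
python3 -c "
from h import *
goal([.4305,-.0316,.053],.706)
grab('wrist','w2')"
```

```text
shift [-0.     -0.0011  0.0831] turn [ 0.0013 -0.0007 -0.0013] t 2.7 F [-0.45  0.33  0.12] gap 0.0426
```

View pics/w2.png

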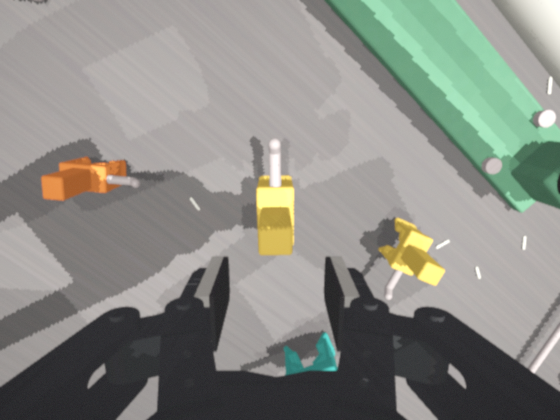

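The clip now sits straight between the fingers, with the tab at about (276,235) and the hook straight up. I'll refine the tab top centre and then go down.

```bash
python3 - <<'E'
from h import *
f=load('w2');v,u=np.mgrid[0:420,0:560];P=pts(f,u,v);hsv=cv2.cvtColor(f['p'],cv2.COLOR_RGB2HSV)
m=cv2.inRange(hsv,(18,120,60),(38,255,255))>0
m[:,330:]=0
ok=m&(f['d']>0);top=ok&(P[...,2]>.090)
vv,uu=np.where(top);print(top.sum(),uu.min(),uu.max(),vv.min(),vv.max())
Q=onplane(f,uu,vv,.0955)[:,:2];r=cv2.minAreaRect((Q*1e4).astype(np.float32));print(r)
vv,uu=np.where(ok&(P[...,2]>.043)&(P[...,2]<.052)&(v<225));Q=onplane(f,uu,vv,.0485)[:,:2];print('body',len(uu),cv2.minAreaRect((Q*1e4).astype(np.float32)))
print(onplane(f,np.array(275.),np.array(146.),.0495))
E
```

```text
982 258 292 225 254
((4316.849609375, -305.51531982421875), (175.48248291015625, 193.00558471679688), 40.33706283569336)
body 169 ((4369.23779296875, -252.24041748046875), (275.48797607421875, 246.26611328125), 41.06816864013672)
[0.46827168 0.00066018 0.0495    ]
```

Emit:
apply_moves(increments=[[0.0005, -0.0005, 0.03, 0.001, 0, 0, 0], [0.001, -0.001, 0.06, 0.001, -0.001, 0, 0], [0.001, -0.001, 0.083, 0.001, -0.001, 0, 0], [0.001, -0.001, 0.083, 0.001, -0.001, 0, 0], [0.001, -0.001, 0.083, 0.001, -0.001, 0, -1], [0.001, -0.001, 0.083, 0.001, -0.001, 0, -1], [0.001, -0.001, 0.083, 0.001, -0.001, 0, -1], [0.001, -0.001, 0.083, 0.001, -0.001, 0, -1], [0.001, -0.001, 0.083, 0.001, -0.001, 0, -1], [0.001, -0.001, 0.083, 0.001, -0.001, 0, -1]], grip_force=90)

```text
time_s: 4.0
ee_pos: [0.4323, -0.0311, 0.0541]
tool_rot: [[0.761, 0.648, 0.002], [0.648, -0.761, -0.001], [0.001, 0.002, -1.0]]
wrist_force: [-0.5, 0.3, 7.0]
finger_gap: 0.0191
```

Emit:
apply_moves(increments=[[0, 0, -0.04, 0, 0, 0, -1], [0, 0, -0.09, 0, 0, 0, -1], [0, 0, -0.14, 0, 0, 0, -1], [0, 0, -0.18, 0, 0, 0, -1], [0, 0, -0.18, 0, 0, 0, -1]])

```text
time_s: 4.62
ee_pos: [0.4338, -0.0315, 0.2376]
tool_rot: [[0.761, 0.648, 0.01], [0.648, -0.761, -0.004], [0.005, 0.009, -1.0]]
wrist_force: [0.4, 0.1, -2.1]
finger_gap: 0.0193
```

```bash
python3 -c "
from h import *
goal([.5954,.0271,.25],-.052)
grab('wrist','w3')"
```

```text
shift [ 0.1611  0.0603 -0.011 ] turn [ 0.0068 -0.0082  0.7573] t 4.625 F [ 0.37  0.14 -2.08] gap 0.0193
```

View pics/w3.png

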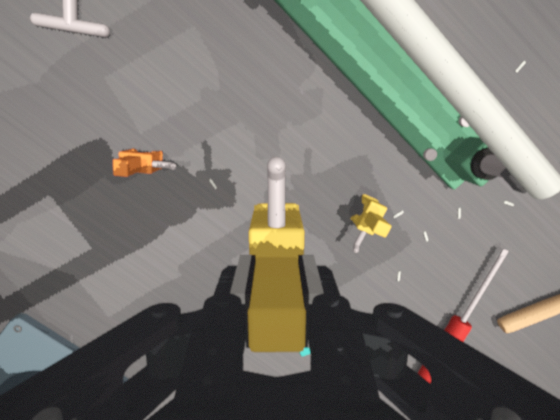

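The clip is held squarely, with its hook along tool +x at (276,165). Moving to hover above the rail.

Emit:
apply_moves(increments=[[0.02, 0.008, -0.02, 0, 0, 0.15, -1], [0.05, 0.02, -0.022, 0.001, -0.001, 0.3, -1], [0.085, 0.032, -0.022, 0.002, -0.003, 0.45, -1], [0.12, 0.045, -0.022, 0.004, -0.005, 0.6, -1], [0.145, 0.055, -0.021, 0.006, -0.007, 0.73, -1], [0.161, 0.06, -0.021, 0.007, -0.008, 0.757, -1], [0.161, 0.06, -0.021, 0.007, -0.008, 0.757, -1], [0.161, 0.06, -0.021, 0.007, -0.008, 0.757, -1]])

```text
time_s: 5.68
ee_pos: [0.5928, 0.0276, 0.256]
tool_rot: [[0.999, -0.051, -0.007], [-0.051, -0.999, 0.002], [-0.007, -0.001, -1.0]]
wrist_force: [0.3, 0.2, -1.0]
finger_gap: 0.0188
```

```bash
python3 -c "
from h import *
goal([.5954,.0271,.25],-.052)
for n in ['wrist','side','scene']: grab(n,n[0:2]+'4')
for n,x,y in [('si4',160,120),('sc4',190,110)]:
    c=cv2.imread(f'pics/{n}.png')[y:y+175,x:x+200];cv2.imwrite(f'pics/{n}z.png',cv2.resize(c,None,fx=3.4,fy=3.4,interpolation=cv2.INTER_CUBIC))
"
```

```text
shift [0.0027 0.0004 0.0059] turn [-0.0014  0.0067  0.0008] t 5.675 F [ 0.25  0.19 -0.99] gap 0.0188
```

View pics/wr4.png

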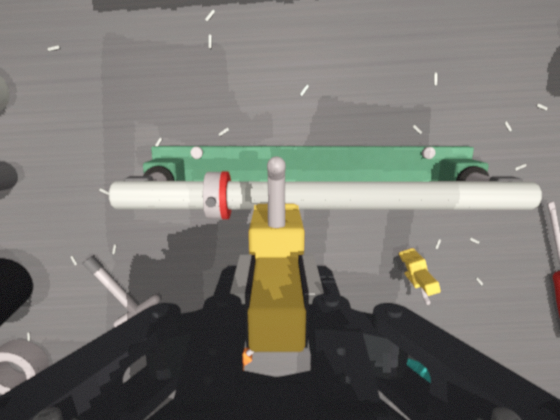

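View pics/si4z.png

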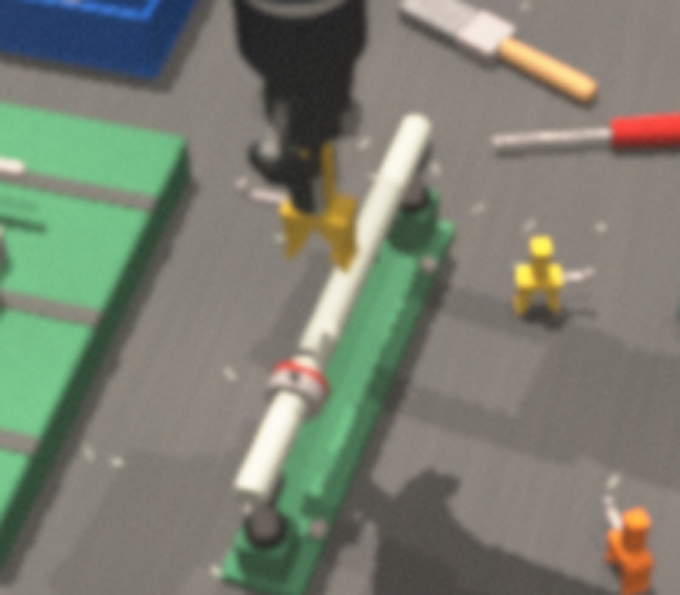

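View pics/sc4z.png

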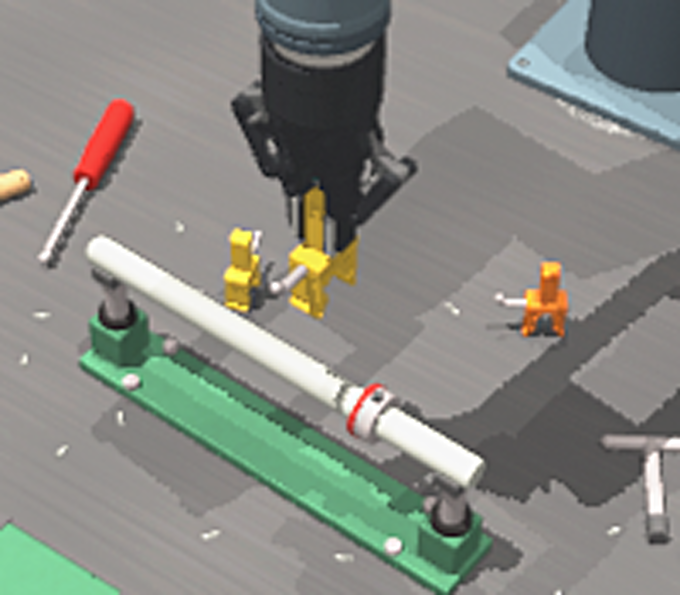

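The hover looks right: the hook points away from the robot and the clip axis lies along the rail. The collar is at (218,195) in the wrist view, with its red face towards the clip. Now to refine the rail and red face in the wrist view.

```bash
python3 - <<'E'
from h import *
from scipy.optimize import least_squares
f=load('wr4');v,u=np.mgrid[0:420,0:560];P=pts(f,u,v);hsv=cv2.cvtColor(f['p'],cv2.COLOR_RGB2HSV)
ok=(f['d']>0)&(P[...,2]>.1)&(P[...,2]<.14)&(hsv[...,1]<60)&(hsv[...,2]>150)&(v>170)&(v<215)&(((u>115)&(u<195))|((u>310)&(u<540)))
Q=P[ok]
def res(p):
    d=np.array([-np.sin(p[0]),np.cos(p[0]),0]);w=Q-np.array([p[1],0,p[2]]);w=w-np.outer(w@d,d);return np.linalg.norm(w,axis=1)-.012
r=least_squares(res,[-.05,.594,.115],loss='soft_l1',f_scale=.002);print(ok.sum(),r.x)
# silhouette centreline rays onto z=.115
C=[]
for x in list(range(120,195))+list(range(310,535)):
    col=np.where((hsv[165:225,x,1]<60)&(hsv[165:225,x,2]>120)&(f['d'][165:225,x]>0)&(P[165:225,x,2]>.09))[0]+165
    if len(col)>10: C.append((x,(col.min()+col.max())/2))
C=np.array(C);W=onplane(f,C[:,0],C[:,1],.115);k=np.polyfit(W[:,1],W[:,0],1);print('line',k,'yaw',-np.arctan(k[0]))
a=-np.arctan(k[0]);d=np.array([-np.sin(a),np.cos(a),0])
red=((hsv[...,0]<8)|(hsv[...,0]>172))&(hsv[...,1]>110)&(v>160)&(v<225)&(u>200)&(u<240)
for row in (175,180,188,195,203,210):
    uu=np.where(red[row])[0]
    if len(uu): print(row,uu.min(),uu.max(),[ (onplane(f,np.array(float(q)),np.array(float(row)),z)@d).round(4) for q in (uu.min(),uu.max()+1) for z in (.115,.134)])
P2=P[red&(f['d']>0)&(P[...,2]>.1)];print('red depth s',np.percentile(P2@d,[5,25,50,75,95]).round(4),np.percentile(P2[:,2],[5,50,95]))
y=cv2.inRange(hsv,(18,120,40),(38,255,255))>0
y&=(u>240)&(u<312)
for lo,hi in((.25,.31),(.22,.25)):
    t=y&(f['d']>0)&(P[...,2]>lo)&(P[...,2]<hi)&(v>190);
    if t.sum():print(lo,t.sum(),P[t].mean(0),P[t].min(0),P[t].max(0))
h=(u>265)&(u<290)&(v>158)&(v<230)&(f['d']>0)&(P[...,2]>.2);print('hook tip',P[h].min(0),P[h].max(0))
E
```

```text
8480 [-0.05216312  0.5930812   0.11437271]
line [0.05336884 0.59353065] yaw -0.0533182607359978
175 220 228 [np.float64(0.107), np.float64(0.1038), np.float64(0.0995), np.float64(0.0968)]
180 220 229 [np.float64(0.1072), np.float64(0.104), np.float64(0.0988), np.float64(0.0962)]
188 219 225 [np.float64(0.1083), np.float64(0.1051), np.float64(0.1024), np.float64(0.0996)]
195 219 225 [np.float64(0.1086), np.float64(0.1053), np.float64(0.1027), np.float64(0.0998)]
203 220 226 [np.float64(0.1081), np.float64(0.1048), np.float64(0.1021), np.float64(0.0993)]
210 220 230 [np.float64(0.1084), np.float64(0.1051), np.float64(0.0989), np.float64(0.0963)]
red depth s [0.1004 0.1008 0.1023 0.1039 0.1053] [0.11606938 0.13121975 0.13530948]
0.25 5291 [0.59635599 0.02811595 0.28345504] [0.58266476 0.0153892  0.25000263] [0.61246461 0.03959152 0.29790061]
0.22 1663 [0.60731913 0.02768823 0.24542191] [0.59749822 0.01484767 0.22008698] [0.61303223 0.04079104 0.24999644]
hook tip [0.60854953 0.02001326 0.20286484] [0.64461309 0.03352654 0.25567402]
```

```bash
python3 - <<'E'
from h import *
f=load('wr4');v,u=np.mgrid[0:420,0:560];P=pts(f,u,v);hsv=cv2.cvtColor(f['p'],cv2.COLOR_RGB2HSV)
y=(cv2.inRange(hsv,(18,120,40),(38,255,255))>0)&(u>240)&(u<312)&(f['d']>0)&(v>190)
for lo in (.291,.293,.295):
    t=y&(P[...,2]>lo);Q=P[t];print(lo,t.sum(),Q[:,0].min(),Q[:,0].max(),np.percentile(Q[:,0],[2,98]),np.percentile(Q[:,1],[2,98]))
t=y&(P[...,2]>.255)&(P[...,2]<.285);Q=P[t];print('front face x',np.median(Q[:,0]),'z vs x',np.polyfit(Q[:,2],Q[:,0],1))
# hook centre, orientation
h=(u>262)&(u<292)&(v>158)&(v<215)&(f['d']>0)&(P[...,2]>.2)&(hsv[...,1]<90);Q=P[h];print(h.sum(),Q.mean(0),'dir',np.polyfit(Q[:,0],Q[:,1],1)[0],Q[:,0].max())
goal([.5958,.0271,.215],-.0525)
s=ctrl.observe();print(s['ee_pos'])
E
```

```text
0.291 2735 0.5826647619839513 0.6011857073450748 [0.58368478 0.60008263] [0.01865402 0.03787887]
0.293 2549 0.5826647619839513 0.6011857073450748 [0.58367445 0.59995521] [0.01878511 0.037757  ]
0.295 1957 0.5827926194803725 0.6003209713915098 [0.58367021 0.59940699] [0.01928994 0.03728642]
front face x 0.5994746138698226 z vs x [0.00201361 0.59895162]
958 [0.63171358 0.02648337 0.24874459] dir -0.046871870606048166 0.6446130902957206
shift [0.0028 0.0002 0.0422] turn [-0.0013  0.0044  0.0006] t 5.825 F [ 0.6  -0.64 -1.09] gap 0.019
[0.59314636 0.02739072 0.25718182]
```

```bash
python3 -c "
from h import *
goal([.5962,.0273,.19],-.0525)"
```

```text
shift [0.0033 0.     0.0672] turn [-0.0013  0.0044  0.0006] t 5.825 F [ 0.6  -0.64 -1.09] gap 0.019
```

Emit:
apply_moves(increments=[[0.0033, 0, 0.02, -0.0013, 0.0044, 0.0006, -1], [0.0033, 0, 0.04, -0.0013, 0.0044, 0.0006, -1], [0.0033, 0, 0.058, -0.0013, 0.0044, 0.0006, -1], [0.0033, 0, 0.067, -0.0013, 0.0044, 0.0006, -1], [0.0033, 0, 0.067, -0.0013, 0.0044, 0.0006, -1], [0.0033, 0, 0.067, -0.0013, 0.0044, 0.0006, -1]], grip_force=120)

```text
time_s: 6.58
ee_pos: [0.5966, 0.0272, 0.1911]
tool_rot: [[0.999, -0.052, 0.002], [-0.052, -0.999, -0.0], [0.002, 0.0, -1.0]]
wrist_force: [0.9, -0.2, 0.3]
finger_gap: 0.0189
```

```bash
python3 -c "
from h import *
goal([.5962,.0273,.17],-.0525)
for n in ['wrist','side','scene']: grab(n,n[0:2]+'5')
for n,x,y in [('si5',190,120),('sc5',220,140)]:
    c=cv2.imread(f'pics/{n}.png')[y:y+130,x:x+150];cv2.imwrite(f'pics/{n}z.png',cv2.resize(c,None,fx=4.5,fy=4.5,interpolation=cv2.INTER_CUBIC))
"
```

```text
shift [-0.0004 -0.0001  0.0211] turn [ 0.0001 -0.0016 -0.    ] t 6.575 F [ 0.94 -0.2   0.32] gap 0.0189
```

View pics/si5z.png

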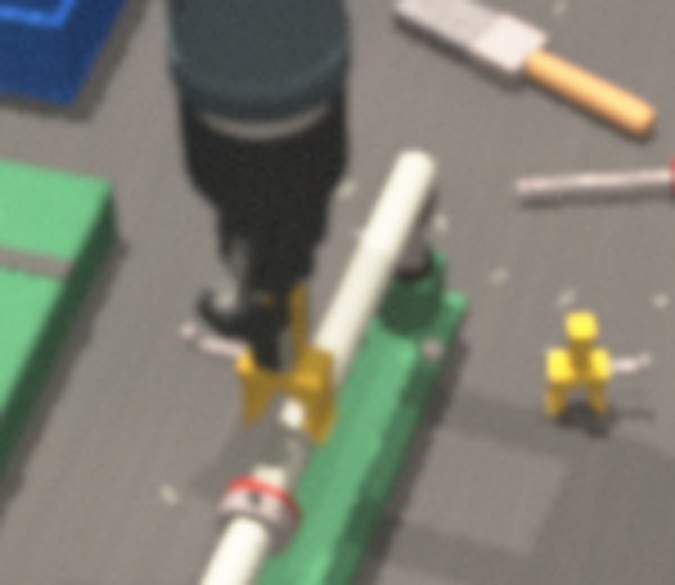

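View pics/sc5z.png

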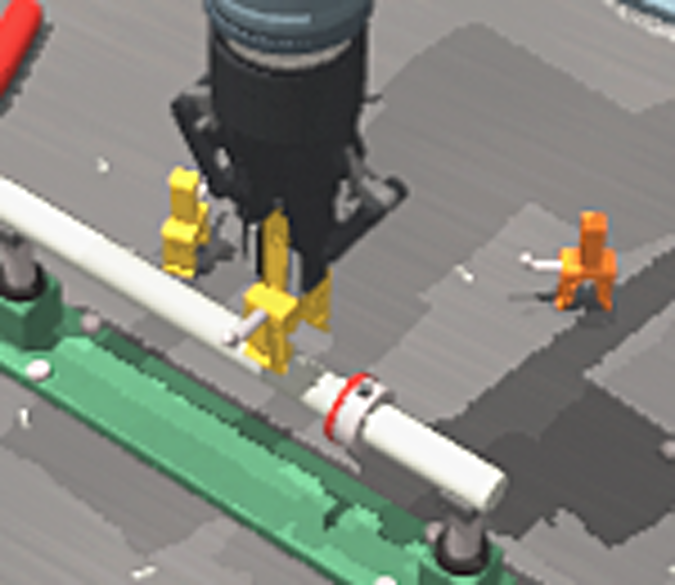

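The clip straddles the tube in both views: one arm on each side, hook away from the robot. Going down to just short of lip contact.

Emit:
apply_moves(increments=[[-0.0004, 0, 0.01, 0, -0.0016, 0, -1], [-0.0004, 0, 0.02, 0, -0.0016, 0, -1], [-0.0004, 0, 0.025, 0, -0.0016, 0, -1], [-0.0004, 0, 0.025, 0, -0.0016, 0, -1], [-0.0004, 0, 0.025, 0, -0.0016, 0, -1]])

```text
time_s: 7.35
ee_pos: [0.5962, 0.0273, 0.166]
tool_rot: [[0.999, -0.052, -0.0], [-0.052, -0.999, -0.0], [-0.0, 0.0, -1.0]]
wrist_force: [-0.1, 0.5, -0.5]
finger_gap: 0.0187
```

Emit:
apply_moves(increments=[[0, 0, 0.003, 0, 0, 0, -1], [0, 0, 0.006, 0, 0, 0, -1], [0, 0, 0.009, 0, 0, 0, -1], [0, 0, 0.009, 0, 0, 0, -1]])

```text
time_s: 7.85
ee_pos: [0.5969, 0.0272, 0.1576]
tool_rot: [[0.999, -0.052, 0.002], [-0.052, -0.999, -0.0], [0.002, 0.0, -1.0]]
wrist_force: [2.6, 1.0, 4.8]
finger_gap: 0.0185
```

Emit:
apply_moves(increments=[[0.001, 0, 0.003, 0, -0.001, 0, -1], [0.001, 0, 0.006, 0, -0.001, 0, -1], [0.001, 0, 0.006, 0, -0.001, 0, -1]])

```text
time_s: 8.22
ee_pos: [0.5973, 0.0272, 0.152]
tool_rot: [[0.999, -0.052, -0.0], [-0.052, -0.999, -0.0], [-0.0, 0.0, -1.0]]
wrist_force: [-1.5, -0.7, 8.5]
finger_gap: 0.0186
```

Emit:
apply_moves(increments=[[-0.0002, 0, 0.003, 0, 0, 0, -1], [-0.0002, 0, 0.006, 0, 0, 0, -1], [-0.0002, 0, 0.006, 0, 0, 0, -1]])

```text
time_s: 8.6
ee_pos: [0.5973, 0.0272, 0.1473]
tool_rot: [[0.999, -0.052, 0.0], [-0.052, -0.999, -0.001], [0.001, 0.0, -1.0]]
wrist_force: [-1.4, 0.6, 11.6]
finger_gap: 0.0183
```

Emit:
apply_moves(increments=[[0, 0, 0.003, 0, 0, 0, -1], [0, 0, 0.005, 0, 0, 0, -1], [0, 0, 0.005, 0, 0, 0, -1]])

```text
time_s: 8.98
ee_pos: [0.5974, 0.0272, 0.1441]
tool_rot: [[0.999, -0.052, 0.002], [-0.052, -0.999, -0.001], [0.002, 0.001, -1.0]]
wrist_force: [-1.5, 0.4, 14.1]
finger_gap: 0.0185
```

Emit:
apply_moves(increments=[[-0.0003, 0, 0.003, 0, -0.001, 0, -1], [-0.0003, 0, 0.005, 0, -0.001, 0, -1], [-0.0003, 0, 0.005, 0, -0.001, 0, -1]])

```text
time_s: 9.35
ee_pos: [0.5976, 0.0271, 0.1412]
tool_rot: [[0.999, -0.052, 0.003], [-0.052, -0.999, -0.001], [0.003, 0.001, -1.0]]
wrist_force: [-2.0, 0.3, 13.4]
finger_gap: 0.0185
```

Emit:
apply_moves(increments=[[-0.0003, 0, 0.003, 0, -0.003, 0, -1], [-0.0003, 0, 0.004, 0, -0.003, 0, -1], [-0.0003, 0, 0.005, 0, -0.003, 0, -1]])

```text
time_s: 9.72
ee_pos: [0.5977, 0.027, 0.1371]
tool_rot: [[0.999, -0.052, 0.001], [-0.052, -0.999, -0.001], [0.001, 0.001, -1.0]]
wrist_force: [0.4, 0.3, 6.3]
finger_gap: 0.0185
```

The force dropped from 13.4 to 6.3 N, so the clip has probably snapped. Checking.

```bash
python3 - <<'E'
from h import *
s=ctrl.observe();print(s['ee_pos'],s['wrist_force'])
for n in ['wrist','side','scene']: grab(n,n[0:2]+'6')
for n,x,y in [('si6',190,130),('sc6',220,150)]:
    c=cv2.imread(f'pics/{n}.png')[y:y+130,x:x+150];cv2.imwrite(f'pics/{n}z.png',cv2.resize(c,None,fx=4.5,fy=4.5,interpolation=cv2.INTER_CUBIC))
f=load('wr6');v,u=np.mgrid[0:420,0:560];P=pts(f,u,v);hsv=cv2.cvtColor(f['p'],cv2.COLOR_RGB2HSV)
y=(cv2.inRange(hsv,(18,120,40),(38,255,255))>0)&(u>240)&(u<312)&(f['d']>0)
Q=P[y];print('clip z hist',np.histogram(Q[:,2],np.arange(.09,.2,.005)))
r=(f['d']>0)&(P[...,2]>.06)&(P[...,2]<.14)&(hsv[...,1]<60)&(hsv[...,2]>130)&(abs(P[...,0]-.0525*P[...,1]-.5933)<.004)
print('rail top z',r.sum(),np.percentile(P[r][:,2],[5,50,95]))
E
```

```text
[0.59765734 0.0270326  0.13710145] [0.41709278 0.33491242 6.25538437]
clip z hist (array([  29,   67,   80,   81,   95,   12,   78,  231, 1493,  184,  232,
        233,  266,  282,  324,  359,  482, 2509,    0,    0,    0,    0]), array([0.09 , 0.095, 0.1  , 0.105, 0.11 , 0.115, 0.12 , 0.125, 0.13 ,
       0.135, 0.14 , 0.145, 0.15 , 0.155, 0.16 , 0.165, 0.17 , 0.175,
       0.18 , 0.185, 0.19 , 0.195, 0.2  ]))
rail top z 5893 [0.1157712  0.1168743  0.11821568]
```

View pics/si6z.png

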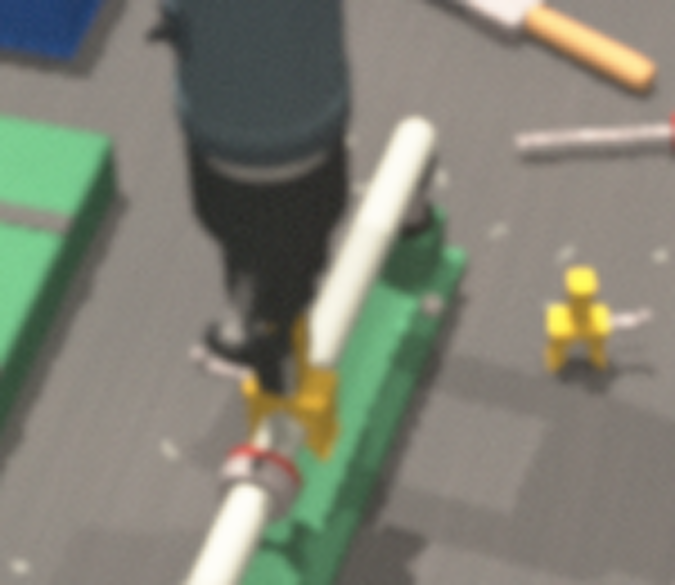

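View pics/sc6z.png

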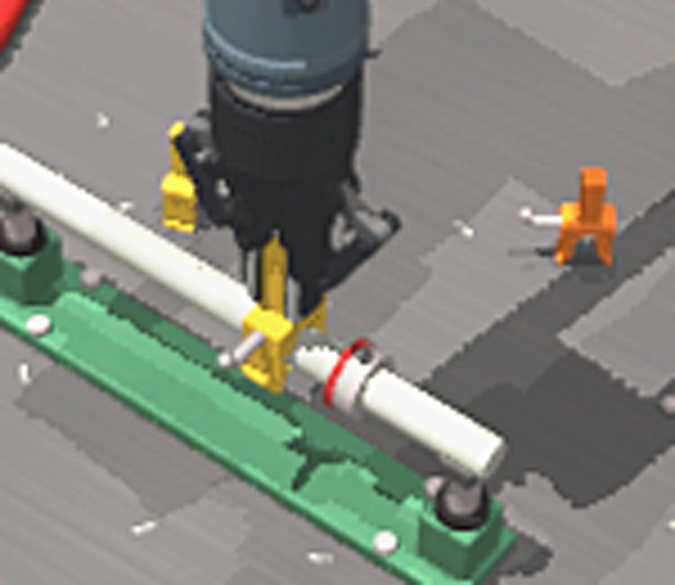

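View pics/wr6.png

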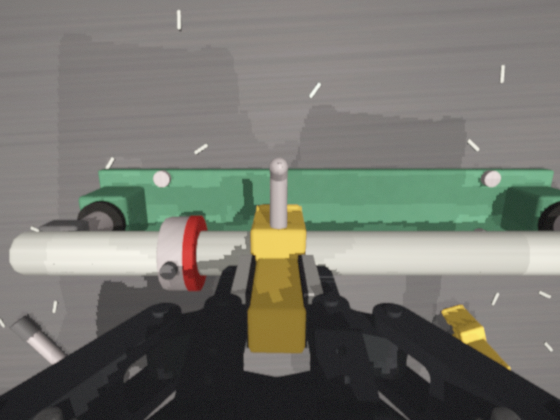

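The clip is home. The rail top is at z = 0.117 (axis 0.105) and the clip top at 0.178, which puts the seat at 0.105. Its max sink was about 17 mm. I'll ease the rail back up before sliding.

Emit:
apply_moves(increments=[[-0.0005, 0, -0.003, 0, -0.001, 0, -1], [-0.0008, 0, -0.006, 0, -0.001, 0, -1], [-0.001, 0, -0.009, 0, -0.001, 0, -1], [-0.001, 0, -0.009, 0, -0.001, 0, -1], [-0.001, 0, -0.009, 0, -0.001, 0, -1]])

```text
time_s: 10.5
ee_pos: [0.5974, 0.027, 0.1461]
tool_rot: [[0.999, -0.052, 0.002], [-0.052, -0.999, -0.001], [0.002, 0.001, -1.0]]
wrist_force: [5.1, -0.4, 0.6]
finger_gap: 0.0189
```

```bash
python3 - <<'E'
from h import *
grab('wrist','w7');s=ctrl.observe();print(s['ee_pos'],s['wrist_force'],s['ft_torque'])
f=load('w7');v,u=np.mgrid[0:420,0:560];P=pts(f,u,v);hsv=cv2.cvtColor(f['p'],cv2.COLOR_RGB2HSV)
d=np.array([.0525,.9986,0])
r=(f['d']>0)&(P[...,2]>.06)&(P[...,2]<.14)&(hsv[...,1]<60)&(hsv[...,2]>130)&(abs(P[...,0]-.0525*P[...,1]-.5933)<.004)
print('rail top z',np.percentile(P[r][:,2],[5,50,95]))
red=((hsv[...,0]<8)|(hsv[...,0]>172))&(hsv[...,1]>110)&(v>160)&(v<300)&(u>150)&(u<235)&(f['d']>0)&(P[...,2]>.1);print('red s',np.percentile(P[red]@d,[5,20,50,80,95]).round(4))
y=(cv2.inRange(hsv,(18,120,40),(38,255,255))>0)&(u>235)&(u<320)&(f['d']>0)&(P[...,2]>.138)&(P[...,2]<.146)
print('body top s',np.percentile(P[y]@d,[1,50,99]).round(4), 'tcp s',s['ee_pos']@d)
E
```

```text
[0.59739821 0.02701362 0.14605958] [ 5.4489023  -0.21682758  1.47801785] [ 0.04264965 -1.12030355  0.011117  ]
rail top z [0.12463402 0.12574592 0.12712538]
red s [0.0999 0.1001 0.1013 0.1037 0.1049]
body top s [0.0463 0.0588 0.0708] tcp s 0.05833920682632756
```

Emit:
apply_moves(increments=[[0.0006, -0.003, 0, 0, 0, 0, -1], [0.0006, -0.006, 0, 0, 0, 0, -1], [0.0006, -0.01, 0, 0, 0, 0, -1], [0.0006, -0.014, 0, 0, 0, 0, -1], [0.0006, -0.018, 0, 0, 0, 0, -1], [0.0006, -0.021, 0, 0, 0, 0, -1], [0.0006, -0.0235, 0, 0, 0, 0, -1]])

```text
time_s: 11.42
ee_pos: [0.5989, 0.0507, 0.1459]
tool_rot: [[0.999, -0.052, 0.001], [-0.052, -0.999, -0.001], [0.001, 0.001, -1.0]]
wrist_force: [0.6, -4.2, 0.5]
finger_gap: 0.0182
```

```bash
python3 - <<'E'
from h import *
grab('wrist','w8');s=ctrl.observe();print(s['ee_pos'],s['wrist_force'],s['ft_torque'],s['tool_rot'])
f=load('w8');v,u=np.mgrid[0:420,0:560];P=pts(f,u,v);hsv=cv2.cvtColor(f['p'],cv2.COLOR_RGB2HSV)
d=np.array([.0525,.9986,0])
red=((hsv[...,0]<8)|(hsv[...,0]>172))&(hsv[...,1]>110)&(v>160)&(v<300)&(u>150)&(u<260)&(f['d']>0)&(P[...,2]>.1);print('red s',np.percentile(P[red]@d,[5,20,50,80,95]).round(4))
y=(cv2.inRange(hsv,(18,120,40),(38,255,255))>0)&(u>225)&(u<320)&(f['d']>0)&(P[...,2]>.138)&(P[...,2]<.146)
print('body top s',np.percentile(P[y]@d,[1,50,99]).round(4), 'tcp s',s['ee_pos']@d)
E
```

```text
[0.59888437 0.05106336 0.14590741] [ 0.27948772 -2.34881721  1.0081731 ] [-0.30489193 -0.11096889  0.01983684] [[ 9.98653565e-01 -5.18682774e-02  8.60043898e-04]
 [-5.18674850e-02 -9.98653553e-01 -9.19420738e-04]
 [ 9.06574664e-04  8.73574483e-04 -9.99999207e-01]]
red s [0.1    0.1006 0.1025 0.1042 0.105 ]
body top s [0.07   0.0825 0.0945] tcp s 0.08243330224688145
```

View pics/w8.png

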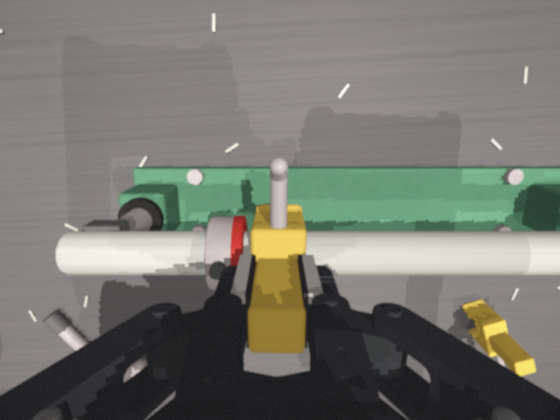

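The clip slides along with about 4 N of drag, and a gap of about 5 mm is left to the red face at (238,240). Continuing in small steps.

Emit:
apply_moves(increments=[[0, -0.0015, 0, 0, 0, 0, -1], [0, -0.003, 0, 0, 0, 0, -1], [0, -0.004, 0, 0, 0, 0, -1]])

```text
time_s: 11.85
ee_pos: [0.5991, 0.0551, 0.1459]
tool_rot: [[0.999, -0.052, 0.001], [-0.052, -0.999, -0.001], [0.001, 0.001, -1.0]]
wrist_force: [1.0, -3.0, 1.6]
finger_gap: 0.0189
```

Emit:
apply_moves(increments=[[0, -0.0007, 0, 0, 0, 0, -1], [0, -0.001, 0, 0, 0, 0, -1]])

```text
time_s: 12.1
ee_pos: [0.5991, 0.0561, 0.1459]
tool_rot: [[0.999, -0.052, 0.001], [-0.052, -0.999, -0.001], [0.001, 0.001, -1.0]]
wrist_force: [1.7, -2.8, 1.2]
finger_gap: 0.0185
```

Emit:
apply_moves(increments=[[0, -0.0005, 0, 0, 0, 0, -1], [0, -0.0008, 0, 0, 0, 0, -1]])

```text
time_s: 12.35
ee_pos: [0.5992, 0.0563, 0.1459]
tool_rot: [[0.999, -0.052, 0.001], [-0.052, -0.999, -0.002], [0.001, 0.002, -1.0]]
wrist_force: [1.0, -6.1, 0.6]
finger_gap: 0.0186
```

Contact: the force is rising and the clip has stopped moving. I'll press to about 10 N total, which is about 7 N on the collar.

Emit:
apply_moves(increments=[[0, -0.0006, 0, 0, 0, 0, -1], [0, -0.0009, 0, 0, 0, 0, -1]])

```text
time_s: 12.6
ee_pos: [0.5992, 0.0563, 0.1459]
tool_rot: [[0.999, -0.052, 0.0], [-0.052, -0.999, -0.003], [0.001, 0.003, -1.0]]
wrist_force: [1.0, -8.2, 1.2]
finger_gap: 0.0188
```

Emit:
apply_moves(increments=[[0, -0.001, 0, 0, 0, 0, -1], [0, -0.0011, 0, 0, 0, 0, -1]])

```text
time_s: 12.85
ee_pos: [0.5992, 0.0564, 0.1459]
tool_rot: [[0.999, -0.052, 0.0], [-0.052, -0.999, -0.005], [0.0, 0.005, -1.0]]
wrist_force: [0.6, -6.9, 2.4]
finger_gap: 0.019
```

```bash
python3 - <<'E'
from h import *
grab('wrist','w9');grab('side','s9');s=ctrl.observe();print(s['ee_pos'],s['wrist_force'],s['ft_torque'])
f=load('w9');v,u=np.mgrid[0:420,0:560];P=pts(f,u,v);hsv=cv2.cvtColor(f['p'],cv2.COLOR_RGB2HSV)
d=np.array([.0525,.9986,0])
red=((hsv[...,0]<8)|(hsv[...,0]>172))&(hsv[...,1]>110)&(v>160)&(v<300)&(u>150)&(u<260)&(f['d']>0)&(P[...,2]>.1);print('red s',np.percentile(P[red]@d,[5,20,50,80,95]).round(4))
y=(cv2.inRange(hsv,(18,120,40),(38,255,255))>0)&(u>225)&(u<320)&(f['d']>0)&(P[...,2]>.138)&(P[...,2]<.146)
print('body top s',np.percentile(P[y]@d,[1,50,99]).round(4), 'tcp s',s['ee_pos']@d)
E
```

```text
[0.59918709 0.05635313 0.14589068] [ 0.91078371 -5.84733432  1.307202  ] [-1.12754155 -0.13243164  0.09119006]
red s [0.1016 0.1022 0.1033 0.1045 0.1052]
body top s [0.0756 0.0881 0.1001] tcp s 0.08773155692703437
```

View pics/w9.png

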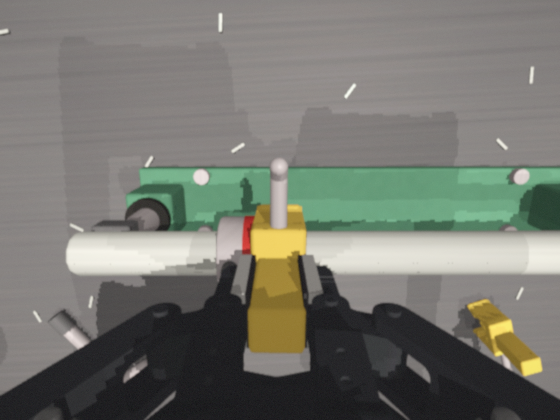

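```bash
python3 -c "
from h import *
p=ctrl.observe()['ee_pos']+np.array([.0525,.9986,0])*.0008
goal(p,-.0525)"
```

```text
shift [ 0.     -0.0008 -0.    ] turn [ 0.0051 -0.0005  0.0004] t 12.95 F [ 0.91 -5.85  1.31] gap 0.0185
```

Emit:
apply_moves(increments=[[0, -0.0004, 0, 0.003, 0, 0, -1], [0, -0.0007, 0, 0.005, 0, 0, -1], [0, -0.0007, 0, 0.005, 0, 0, -1]])

```text
time_s: 13.32
ee_pos: [0.5992, 0.0563, 0.1458]
tool_rot: [[0.999, -0.052, 0.0], [-0.052, -0.999, -0.001], [0.0, 0.001, -1.0]]
wrist_force: [0.4, -6.5, 0.7]
finger_gap: 0.0186
```

Emit:
apply_moves(increments=[[0, -0.0008, 0, 0.001, 0, 0, -1], [0, -0.0013, 0, 0.002, 0, 0, -1], [0, -0.0013, 0, 0.002, 0, 0, -1]])

```text
time_s: 13.7
ee_pos: [0.5992, 0.0563, 0.1459]
tool_rot: [[0.999, -0.052, 0.0], [-0.052, -0.999, -0.001], [0.0, 0.001, -1.0]]
wrist_force: [0.3, -7.5, 0.7]
finger_gap: 0.0183
```

Emit:
apply_moves(increments=[[0, -0.0013, 0, 0.001, 0, 0, -1], [0, -0.0019, 0, 0.002, 0, 0, -1], [0, -0.0019, 0, 0.002, 0, 0, -1]])

```text
time_s: 14.08
ee_pos: [0.5992, 0.0564, 0.1458]
tool_rot: [[0.999, -0.052, -0.0], [-0.052, -0.999, -0.002], [-0.0, 0.002, -1.0]]
wrist_force: [0.3, -9.6, 0.9]
finger_gap: 0.0183
```

Contact is firm: the position stays constant while the push rises to 9.6 N. Easing the preload, then releasing.

Emit:
apply_moves(increments=[[0, -0.0005, 0, 0, 0, 0, -1], [0, -0.0005, 0, 0, 0, 0, -0.3], [0, -0.0005, 0, 0, 0, 0, -0.1], [0, -0.0005, 0, 0, 0, 0, 0], [0, -0.0005, 0, 0, 0, 0, 0], [0, -0.0005, 0, 0, 0, 0, 0]], grip_force=20)

```text
time_s: 14.82
ee_pos: [0.5992, 0.0571, 0.1458]
tool_rot: [[0.999, -0.052, -0.0], [-0.052, -0.999, -0.002], [-0.0, 0.002, -1.0]]
wrist_force: [-0.1, -0.1, 0.3]
finger_gap: 0.0425
```

Emit:
apply_moves(increments=[[0, 0, -0.02, 0, 0, 0, 0], [0, 0, -0.05, 0, 0, 0, 0], [0, 0, -0.09, 0, 0, 0, 0], [0, 0, -0.13, 0, 0, 0, 0], [0, 0, -0.13, 0, 0, 0, 0]])

```text
time_s: 15.45
ee_pos: [0.6011, 0.0573, 0.28]
tool_rot: [[0.999, -0.052, 0.008], [-0.052, -0.999, -0.003], [0.008, 0.002, -1.0]]
wrist_force: [-0.4, -0.9, -0.7]
finger_gap: 0.0426
```

```bash
python3 - <<'E'
from h import *
for n in ['wrist','side','scene']: grab(n,n[0:2]+'10')
s=ctrl.observe();print(s['ee_pos'],s['wrist_force'])
for n,x,y in [('si10',190,150),('sc10',220,150)]:
    c=cv2.imread(f'pics/{n}.png')[y:y+130,x:x+150];cv2.imwrite(f'pics/{n}z.png',cv2.resize(c,None,fx=4.5,fy=4.5,interpolation=cv2.INTER_CUBIC))
f=load('wr10');v,u=np.mgrid[0:420,0:560];P=pts(f,u,v);hsv=cv2.cvtColor(f['p'],cv2.COLOR_RGB2HSV)
d=np.array([.0525,.9986,0])
red=((hsv[...,0]<8)|(hsv[...,0]>172))&(hsv[...,1]>110)&(f['d']>0)&(P[...,2]>.1)&(P[...,0]>.55);print('red s',red.sum(),np.percentile(P[red]@d,[5,50,95]).round(4))
y=(cv2.inRange(hsv,(18,120,40),(38,255,255))>0)&(f['d']>0)&(P[...,2]>.11)
Q=P[y];print('top z',np.percentile(Q[:,2],[50,99]),)
for lo,hi in((.18,.2),(.136,.146)):
    q=Q[(Q[:,2]>lo)&(Q[:,2]<hi)];print(lo,len(q),q.mean(0).round(4),np.percentile(q@d,[1,50,99]).round(4))
r=(f['d']>0)&(P[...,2]>.06)&(P[...,2]<.14)&(hsv[...,1]<60)&(hsv[...,2]>130)&(abs(P[...,0]-.0525*P[...,1]-.5933)<.004)
print('rail top z',np.percentile(P[r][:,2],[5,50,95]))
E
```

```text
[0.59865859 0.05738583 0.27481775] [ 0.38400497 -0.70123034  0.14219303]
red s 187 [0.1016 0.1033 0.1051]
top z [0.1640812  0.18772862]
0.18 650 [0.5982 0.0559 0.1861] [0.0773 0.0874 0.0968]
0.136 594 [0.6087 0.0565 0.1403] [0.0749 0.0887 0.0998]
rail top z [0.12468947 0.12614116 0.12815012]
```

View pics/wr10.png

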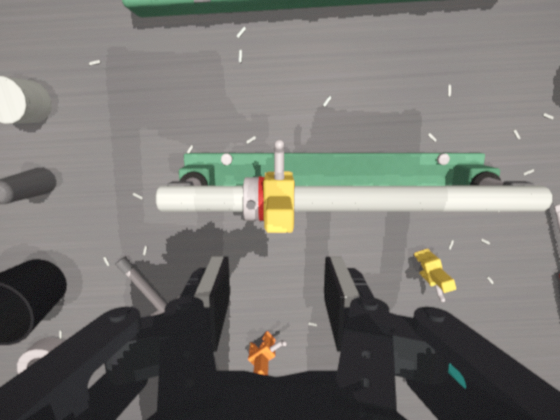

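View pics/si10z.png

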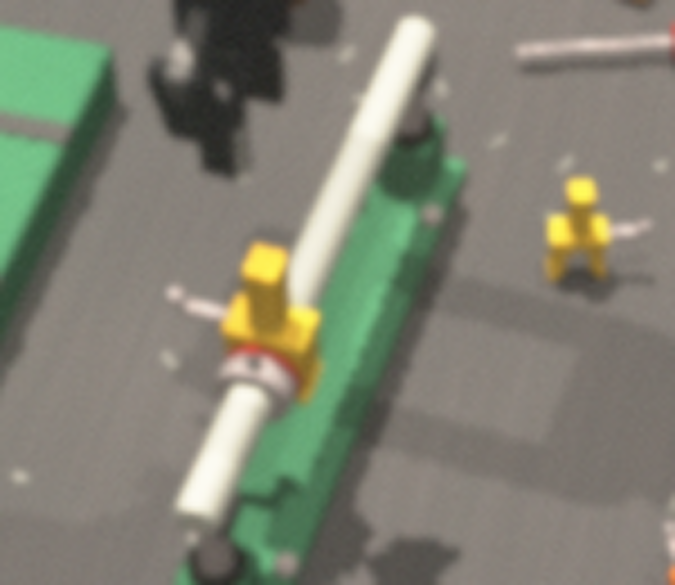

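View pics/sc10.png

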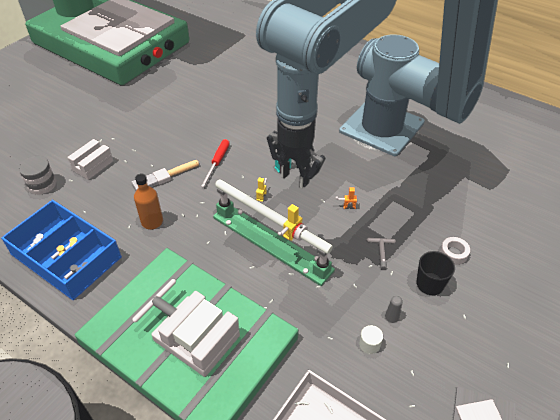

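```bash
python3 -c "
from h import *
print(ctrl.close_job(), ctrl.observe()['time_s'])"
```

```text
the job is handed in; nothing more can be done
the job is handed in; nothing more can be done
```

The large yellow clip is on the rail, hook pointing away from the robot and resting against the collar's red face. I let go of it there and handed the job in at about 15.6 s.

- **Push:** I pushed the clip straight down about 29 mm short of the collar. The push peaked at about 14 N, roughly 17 mm of rail sinking, then dropped sharply as it snapped on.
- **Seating:** After release the clip top measured 0.188 m and the rail top 0.126 m. That puts the clip fully home and the rail back at rest.
- **Slide:** Drag along the rail was about 3–4 N. I pressed the clip against the red face to 9.6 N total, roughly 6 N on the collar, and its position stopped changing.
- **Collar:** The red face measured 0.101–0.103 m along the rail before and after, so I saw no shift. The clip's near side measured about 0.100 m, so it is touching within the ~2 mm calibration. The cameras can't rule out a gap under a millimetre.
- **Other objects:** The rest looked untouched in the last pictures, and the robot was clear of everything.

There was a short sideways force of about 5 N across the rail while I let it rise again, which I corrected before sliding.

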